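# Scan a gauge case label and close the case

### The arm

A 7-joint arm with a two-finger parallel gripper is mounted at the origin on the work surface. World frame = base frame: x ahead of the robot, y to its left, z up, the work surface at z = 0. Lengths are in mm, angles in rad, forces in N, time in s.
With the tool pointing down it reaches from about 425 to 825 mm from the base axis. Payload 3.6 kg.
Tool frame: the origin (TCP) lies at the very end of the fingers, on their centre line; the grasp point (between the pads) lies 19 mm behind it; z points along the fingers, y is the line along which they close (so a half turn about z gives the same grasp; the last joint's range is limited). The gripper opens to 85 mm and grips with 20 to 120 N. Pads are 22 mm wide; open, the fingers measure 114 mm over their backs; the gripper's body (76 mm by 85 mm) begins 54 mm behind the grasp point. The pads swing forward as they close: fully open they stand 13 mm farther back than shut.
Start: joints at [-1.357, 0.615, -0.013, 1.423, 0.008, 1.103, -0.04], TCP at [154.98, 631.224, 231.297] pointing down, gripper open.
Joint ranges: [-3.12, 3.12], [-0.3, 2.06], [-1.34, 1.32], [0.26, 2.42], [-1.36, 4.5], [0.01, 1.98], [-2.84, 2.84]. Speed limits (rad/s): [2.79, 2.79, 3.14, 3.14, 3.14, 3.14, 3.14].

### API

Orientations are given as a 3x3 rotation matrix whose columns are the frame's x, y, z axes.
In Python, from station import robot gives the robot as it stands.
- The arm moves only by the shell command python3 -m creep 'ROWS' [OPENING]. ROWS is JSON, a list of rows, each an object of numbers: "x", "y", "z": the shift along the tool's x, y, z in m; "ax", "ay", "az": the turn, a rotation vector about the tool's x, y, z in degrees. A call has 1 to 8 rows; each row is the pose to reach, as a shift and turn from the pose commanded when the call began, along the tool's axes at that moment; what a row does not reach only later rows make up. A row lasts 1/8 s, in which the tool goes at most 62.5 mm and 10.7 degrees, less where a joint would pass 70% of its speed; a pose out of reach is approached as far as the arm can. A call with a gripper value outside its range is refused whole. OPENING is the closure, from -1 (fully open) to 1 (shut), set as the call begins (- or left out, the last holds). The fingers move at their own pace and stop on an object; the grip force is fixed at half the most. Time passes only in rows, so rows that repeat a pose let the fingers close. It gives the time, the measured TCP pose, the force, the opening and the grip force at its end, in the units of the state.
- robot.get_state(): the state, without advancing time (a new reading comes with each control period).
- robot.get_image(name): name is "scene" or "top"; returns a dict with "frame" (400x640x3 uint8, red, green, blue), "depth" (400x640 float32, mm along the optical axis (not along the pixel's ray), 0 where there is no reading), "fx", "fy", "cx", "cy" (pixels), "world_to_cam" (4x4, takes a point from world to camera coordinates). Camera axes: x right, y down, z forward; pixel columns grow to the right and rows downward; lengths in mm; the calibration is good to about 2 mm. A picture is of the moment at which its call begins.
- robot.sign_off(): hands the job in; it is judged then, once.
Trained networks look in the newest picture that a camera, given by its name, has taken for a name from the list of things; names that differ only in an ending like _2 or _b are one class to them, and where a whole thing is asked for, a point or a joint stands for the part that bears it (a point fixed in the world has none). Each returns a list of dicts, best first, with "conf" (0 to 1); they miss things now and then, are a little off and sometimes report something else, mostly with a low value. They report only what shows in the picture. A call takes as long as a camera call. They do not tell look-alikes from the thing itself.
- robot.silhouettes(camera, target): "pixels" (400x640 bool, what is visible of it) and "extent" ([left, top, right, bottom] in pixels, round what is visible of it).
- robot.pinpoint(camera, target): "point" ([column, row] in pixels: a listed point, or the origin of a listed thing).
The state is a dict: "time_s": time; "joint_pos": joint angles; "qd": joint speeds; "joint_torque": joint torques, N m; "ee_pos": TCP position; "eef_rot": TCP orientation; "ft_force": force on the tool from outside, world axes, zero at the start; "wrist_torque": the same for the moment, N m; "grip_width": finger opening in mm; "grasp_force": force on a finger pad.
Only numpy, scipy, OpenCV 4.12 (cv2) and the standard library are available. Lean on these libraries where they do the work, as an engineer would, in place of code of your own. Each camera call takes 0.05 s, during which the arm holds its last target. There are 200 camera calls.

### The job

Check the reference-sphere case back in: pick up the hand scanner by its head, point its window at the middle of the barcode label inside the open case from roughly 15 cm away, on the open side in front of the lid, and hold it there steady for two seconds. Then stand the scanner upright in the middle of its round blue mat, let go, and after that lower the case's lid gently until it is fully closed, leaving the other things on the table where they are.

Things in the scene. Friction and masses are not known exactly. Their poses are not given: they have to be found in the camera images.
- scanner: White hand scanner, blue band at its head's rear, on a round black foot (80 mm across), 187 mm tall, 0.3 kg. Origin: centre of the foot's underside; z up when standing; +x is the way it looks (and 50 degrees downward). The head is a box 100 mm long, 44 mm wide (along y, flat parallel sides), 42 mm high, its front pitched 50 degrees (0.873 rad) below level.
- scanner_grip (a point): Centre of the scanner's head, 6 mm ahead of and 135 mm above the scanner's origin, same axes as the scanner; the head is 44 mm wide in y here.
- window (a point): Centre of the scanner's black and red window at the lower front end of its head: 39.4 mm ahead of and 95.2 mm above the scanner's origin. Its x axis is the viewing line: it points out of the window, 50 degrees below the scanner's x axis when the scanner stands upright; y is the scanner's y.
- mat: Fixed round blue mat, the scanner's place, 130 mm in diameter, 4 mm thick. Origin: centre of its underside, on the table.
- case: Fixed aluminium-coloured case, 180 mm (x) by 240 mm (y), walls 70 mm high and 6 mm thick, filled with dark foam up to 48 mm, which holds two white spheres at its hinge side (top of the spheres at 67 mm). Origin: centre of its underside, on the table; z up; the lid is hinged along its +x rim, the open side is -x.
- label (a point): Centre of the white label with black bars, 50 mm (case x) by 80 mm (case y), lying face up on the foam: 35 mm from the case's centre towards -x, 49 mm above the table. Same axes as the case.
- lid (a joint): Angle of the case's lid in rad: 0 is closed (lying on the rim), about 1.57 is upright. The lid is a plate about 180 mm from hinge to free edge, 240 mm wide, 10 mm thick, 0.25 kg; its stiff hinge stays where it is left.
- lid_hinge (a point): Middle of the lid's hinge line, which runs along the case's y axis at its +x rim.
- lid_handle (a point): Grip point of the black knob on the lid's outer face near its free edge.
- stand: Bystander: dark steel stand with a white ball on top, 153 mm tall, foot 80 mm in diameter, loose, 0.9 kg. Origin: centre of its underside.
- flange: Bystander: loose aluminium ring, 90 mm outside diameter, 25 mm high. Origin: centre of its underside.
- pendant: Bystander: fixed grey box 90 x 70 x 50 mm with a red stop button on top (82 mm high in all). Origin: centre of its underside.
There are look-alikes about, which are no part of the job. Leave any pink or yellow look-alike of the scanner alone.

How it is judged:
By the outcome, as a careful person would: the job done as asked, in the order asked, and still so for the second after the job is handed in, with the robot touching nothing.
It also fails if it takes over 72 s, if anything falls off the work surface, if the arm or the gripper's body presses on something with over 40 N, if the wrist force passes 120 N, or if a joint passes its speed limit or range.

## Working session

There is one attempt and no reset: what is moved stays moved. The work goes in short steps, Python scripts to look and compute and a shell command to move; the robot and the scene stay as the last step left them, time stands still between calls to the robot, and variables do not carry over. Pictures are saved under pics/ and viewed, at most 10 in all, crops included, and the job is handed in when it is done.

```bash
ls; mkdir -p pics
cat > h.py <<'E'
import numpy as np, cv2
from station import robot
def px2w(im,u,v,d=None,z=None):
    T=np.linalg.inv(im['world_to_cam'])
    r=np.array([(u-im['cx'])/im['fx'],(v-im['cy'])/im['fy'],1.])
    o=T[:3,3]; w=T[:3,:3]@r
    if z is not None: return o+w*(z-o[2])/w[2]
    return o+w*d
def cloud(im,mask=None):
    d=im['depth']; v,u=np.nonzero((d>0)&(mask if mask is not None else True))
    T=np.linalg.inv(im['world_to_cam']); dd=d[v,u]
    c=np.stack([(u-im['cx'])/im['fx']*dd,(v-im['cy'])/im['fy']*dd,dd],1)
    return c@T[:3,:3].T+T[:3,3],u,v
E
python3 - <<'E'
from h import *
for n in ['scene','top']:
    im=robot.get_image(n); cv2.imwrite(f'pics/{n}0.png',im['frame'][:,:,::-1])
    for t in ['scanner','scanner_grip','window','mat','case','label','lid_hinge','lid_handle','stand','flange','pendant']:
        for p in robot.pinpoint(n,t)[:3]:
            u,v=p['point']; d=im['depth'][min(399,max(0,int(round(v)))),min(639,max(0,int(round(u))))]
            print(n,t,round(p['conf'],2),np.round(p['point']),np.round(px2w(im,u,v,d)),np.round(px2w(im,u,v,z=0)))
s=robot.get_state(); print(s)
E
```

```text
pics
scene scanner 0.86 [345. 163.] [323. 258.  21.] [306. 270.   0.]
scene scanner 0.61 [411. 164.] [459. 455.  32.] [437. 479.   0.]
scene scanner 0.59 [388. 232.] [656. 211.  21.] [645. 222.   0.]
scene scanner_grip 0.96 [385. 162.] [494. 296. 154.] [380. 401.   0.]
scene scanner_grip 0.88 [345. 141.] [333. 245. 142.] [208. 334.   0.]
scene scanner_grip 0.68 [410. 136.] [438. 443. 160.] [311. 575.   0.]
scene window 0.94 [338. 152.] [333. 222. 103.] [246. 282.   0.]
scene window 0.68 [386. 219.] [667. 176. 126.] [596. 246.   0.]
scene window 0.61 [391. 178.] [463. 364.  10.] [456. 371.   0.]
scene mat 0.66 [380. 186.] [488. 295.  36.] [464. 317.   0.]
scene case 0.69 [310. 266.] [ 712. -111.  156.] [628. -64.   0.]
scene label 0.97 [307. 248.] [ 694. -109.  220.] [564. -39.   0.]
scene label 0.64 [437. 228.] [712. 371.  -2.] [713. 370.   0.]
scene lid_hinge 0.81 [331. 274.] [730. -53.  94.] [683. -21.   0.]
scene lid_handle 0.68 [334. 249.] [736. -52. 228.] [610.  35.   0.]
scene stand 0.87 [216. 251.] [ 443. -294.   24.] [ 427. -291.    0.]
scene flange 0.94 [437. 228.] [713. 371
[... 1370 characters left out ...]
243]), 'qd': array([-0.00044785, -0.00013929, -0.00048126,  0.00159947,  0.00103321,
       -0.00067907, -0.00072277]), 'joint_torque': array([-1.42274989e-04, -4.69102871e+01,  2.58999774e-01, -1.71333647e+01,
        9.94713802e-03,  1.81087700e-03, -8.76823947e-06]), 'ee_pos': array([154.96471268, 631.20903961, 231.28498696]), 'eef_rot': array([[-9.71166815e-01,  2.38400945e-01, -7.93841421e-05],
       [ 2.38400951e-01,  9.71166813e-01, -8.30025778e-05],
       [ 5.73073514e-05, -9.95346042e-05, -9.99999993e-01]]), 'ft_force': array([-0.08647348, -0.96457659,  0.80052276]), 'wrist_torque': array([-0.04226971, -0.02599879,  0.01106305]), 'grasp_force': 0.0, 'grip_width': 85.2082702368016}
```

View pics/scene0.png

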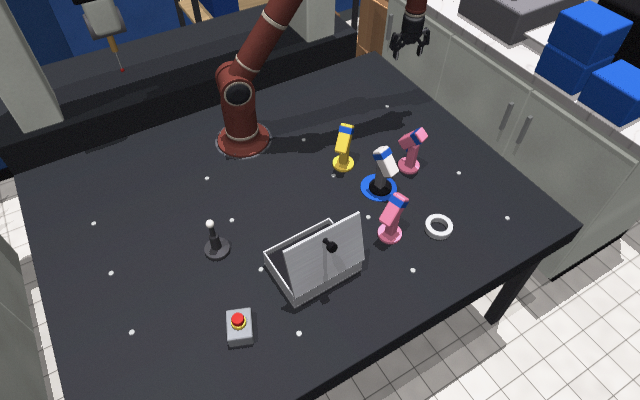

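View pics/top0.png

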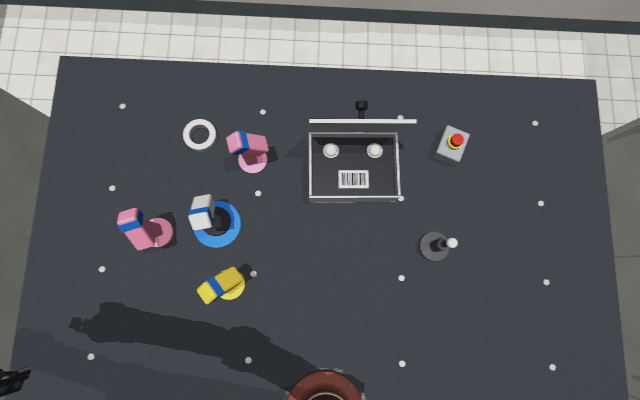

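The scene view shows the white scanner on the blue mat at about (382,165), with pink and yellow look-alikes around it. The case is at (312,262), its lid upright and the knob at (331,246). In the top view the white scanner is at (203,212), mat (216,224), label (353,179), lid edge row 121, and knob (361,106).

Run:
```python
from h import *
P={}
for n in ['scene','top']:
    im=robot.get_image(n); c,u,v=cloud(im); f=im['frame'][v,u].astype(int); hsv=cv2.cvtColor(im['frame'],cv2.COLOR_RGB2HSV)[v,u].astype(int)
    near=np.hypot(c[:,0]-470,c[:,1]-300)<110
    blue=(hsv[:,0]>95)&(hsv[:,0]<120)&(hsv[:,1]>150)&near
    m=blue&(abs(c[:,2]-4)<6)&(hsv[:,2]>120)
    (cc,r)=cv2.minEnclosingCircle(c[m][:,:2].astype(np.float32)); print(n,'mat',np.round(cc),round(r),np.median(c[m],0).round(1),m.sum())
    band=blue&(c[:,2]>80)&(np.hypot(c[:,0]-480,c[:,1]-300)<70)
    wh=near&(hsv[:,1]<60)&(hsv[:,2]>110)&(c[:,2]>85)&(np.hypot(c[:,0]-480,c[:,1]-300)<70)
    print(n,'band',c[band].mean(0).round(1),band.sum(),'white',c[wh].mean(0).round(1),wh.sum(), c[wh].min(0).round(),c[wh].max(0).round())
    np.save(f'head_{n}.npy',np.r_[c[wh],c[band]])
    foot=near&(f.max(1)<60)&(c[:,2]>6)&(c[:,2]<40)&(np.hypot(c[:,0]-464,c[:,1]-306)<60); print('foot',np.median(c[foot],0).round(1),c[foot].min(0).round(),c[foot].max(0).round())
    # case
    box=(c[:,0]>480)&(c[:,0]<800)&(c[:,1]>-230)&(c[:,1]<110)
    lid=box&(c[:,2]>90)&(hsv[:,1]<60)&(f.max(1)>70)
    q=c[lid]; q=q[abs(q[:,0]-np.median(q[:,0]))<40]; print(n,'lid',lid.sum(),q.min(0).round(),q.max(0).round()); 
    m0=q.mean(0); print('  normal',np.linalg.svd(q-m0,full_matrices=False)[2][2].round(3),m0.round(1))
    kn=box&(c[:,2]>150)&(f.max(1)<60); print('knob',c[kn].mean(0).round(),c[kn].min(0).round(),c[kn].max(0).round(),kn.sum())
    if n=='top':
        rim=box&(abs(c[:,2]-70)<6)&(f.max(1)>90)
        rr=cv2.minAreaRect(c[rim][:,:2].astype(np.float32)); print('rim',rr,c[rim].min(0).round(),c[rim].max(0).round())
    lab=box&(abs(c[:,2]-49)<6)&(f.min(1)>150)
    if lab.sum()>5: print('label',cv2.minAreaRect(c[lab][:,:2].astype(np.float32)),lab.sum())
```

```text
scene mat [469. 307.] 67 [475.  282.4   5.5] 349
scene band [474.1 298.6 171.4] 103 white [493.7 303.1 148. ] 397 [437. 279.  97.] [530. 337. 192.]
foot [489.7 293.9  17.7] [442. 266.   6.] [515. 342.  36.]
scene lid 3578 [ 672. -177.   90.] [734.  64. 253.]
  normal [0.965 0.038 0.261] [704.9 -62.4 176.2]
knob [725. -58. 232.] [694. -69. 219.] [740. -42. 246.] 115
top mat [471. 307.] 65 [443.7 283.8   3.6] 830
top band [477.6 303.9 172.3] 110 white [476.7 307.  163.2] 550 [436. 281. 113.] [530. 339. 191.]
foot [480.1 290.3  15.8] [438. 270.   7.] [515. 314.  40.]
top lid 627 [ 674. -173.   99.] [720.  66. 250.]
  normal [0.975 0.035 0.219] [685.1 -55.5 228.8]
knob [718. -53. 232.] [696. -66. 220.] [734. -40. 242.] 142
rim ((633.3840942382812, -57.6929931640625), (181.27159118652344, 239.96405029296875), 2.507181167602539) [ 540. -180.   64.] [729.  66.  75.]
label ((625.1751098632812, -42.707763671875), (139.03392028808594, 194.55747985839844), 1.8235300779342651) 598
```

```bash
cat > fit.py <<'E'
from h import *
from scipy.optimize import least_squares
def fit(q,p0,z0=4):
    a=np.radians(50); 
    Ry=np.array([[np.cos(a),0,np.sin(a)],[0,1,0],[-np.sin(a),0,np.cos(a)]]); H=np.array([50,22,21.])
    def res(p):
        c,s=np.cos(p[2]),np.sin(p[2]); R=np.array([[c,-s,0],[s,c,0],[0,0,1]])
        l=((q-[p[0],p[1],p[3]])@R-[6,0,135])@Ry
        d=abs(l)-H
        return np.linalg.norm(np.maximum(d,0),axis=1)+np.minimum(d.max(1),0)
    best=None
    for y in np.radians(np.arange(-180,180,30)):
        r=least_squares(res,[*p0,y,z0],loss='soft_l1',f_scale=3)
        if best is None or r.cost<best.cost: best=r
    return best.x,best.cost/len(q),np.median(abs(res(best.x)))
E
python3 - <<'E'
from fit import *
a=np.load('head_scene.npy');b=np.load('head_top.npy')
for q in (a,b,np.r_[a,b]):
    x,c,m=fit(q,(470,305)); print(x.round(1),np.degrees(x[2]).round(1),c,m)
E
```

```text
[4.757e+02 3.080e+02 2.000e-01 5.600e+00] 13.9 1.6158540515219442 1.3553201039625673
[4.772e+02 3.099e+02 2.000e-01 3.300e+00] 13.6 0.524981555787049 0.6713413041999594
[4.773e+02 3.088e+02 2.000e-01 3.600e+00] 13.2 1.1355708128667725 0.9742409859706369
```

```bash
cat >> h.py <<'E'
from scipy.spatial.transform import Rotation as Ro
def frame(yaw,tilt):  # deg; tilt>0: body leans toward +xs above
    y,t=np.radians([yaw,tilt]); xs=np.array([np.cos(y),np.sin(y),0]); ys=np.array([-np.sin(y),np.cos(y),0]); k=np.array([0,0,1.])
    z=-(np.sin(t)*xs+np.cos(t)*k); return np.c_[np.cross(ys,z),ys,z]
def row(R,p,tag=''):
    s=robot.get_state(); R0=s['eef_rot']; d=R0.T@(np.array(p)-s['ee_pos'])/1000; r=Ro.from_matrix(R0.T@R).as_rotvec(degrees=True)
    print(tag,'d',d.round(4),'rot',r.round(2),'|',np.linalg.norm(d).round(3),np.linalg.norm(r).round(1))
E
python3 - <<'E'
from h import *
R=frame(13.5,25); g=np.array([482.8,310.4,139]); print(R.round(3))
row(R,g+(19-200)*R[:,2],'pre')
E
```

```text
[[-0.881 -0.233 -0.411]
 [-0.212  0.972 -0.099]
 [ 0.423  0.    -0.906]]
pre d [-0.4628 -0.1984 -0.0718] rot [  5.95  24.52 -26.86] | 0.509 36.8
```

```bash
R='{"x":-0.463,"y":-0.198,"z":-0.072,"ax":5.95,"ay":24.5,"az":-26.9}'; python3 -m creep '[{"x":-0.06,"y":-0.025,"z":-0.05},{"x":-0.115,"y":-0.05,"z":-0.072,"ax":1.5,"ay":6,"az":-7},{"x":-0.463,"y":-0.198,"z":-0.072,"ax":5.95,"ay":24.5,"az":-26.9},{"x":-0.463,"y":-0.198,"z":-0.072,"ax":5.95,"ay":24.5,"az":-26.9},{"x":-0.463,"y":-0.198,"z":-0.072,"ax":5.95,"ay":24.5,"az":-26.9},{"x":-0.463,"y":-0.198,"z":-0.072,"ax":5.95,"ay":24.5,"az":-26.9},{"x":-0.463,"y":-0.198,"z":-0.072,"ax":5.95,"ay":24.5,"az":-26.9},{"x":-0.463,"y":-0.198,"z":-0.072,"ax":5.95,"ay":24.5,"az":-26.9}]' -1
python3 - <<'E'
from h import *
s=robot.get_state(); print(s['time_s'],s['joint_pos'].round(2))
R=frame(13.5,25); g=np.array([482.8,310.4,139]); 
for b in (200,100,0): row(R,g+(19-b)*R[:,2],b)
E
```

```text
1.3 [-1.36  0.61 -0.01  1.42  0.01  1.1  -0.04]
200 d [-0.4628 -0.1984 -0.0718] rot [  5.95  24.52 -26.86] | 0.509 36.8
100 d [-0.4253 -0.2177  0.0189] rot [  5.95  24.52 -26.86] | 0.478 36.8
0 d [-0.3877 -0.2371  0.1095] rot [  5.95  24.52 -26.86] | 0.467 36.8schema error: expected keys x, y, z, ax, ay, az
```

```bash
python3 -m creep '[{"x":-0.05,"y":-0.02,"z":-0.03,"ax":0,"ay":0,"az":0},{"x":-0.11,"y":-0.045,"z":-0.05,"ax":1.5,"ay":6,"az":-7},{"x":-0.463,"y":-0.198,"z":-0.072,"ax":5.95,"ay":24.5,"az":-26.9},{"x":-0.463,"y":-0.198,"z":-0.072,"ax":5.95,"ay":24.5,"az":-26.9},{"x":-0.463,"y":-0.198,"z":-0.072,"ax":5.95,"ay":24.5,"az":-26.9},{"x":-0.463,"y":-0.198,"z":-0.072,"ax":5.95,"ay":24.5,"az":-26.9},{"x":-0.463,"y":-0.198,"z":-0.072,"ax":5.95,"ay":24.5,"az":-26.9},{"x":-0.463,"y":-0.198,"z":-0.072,"ax":5.95,"ay":24.5,"az":-26.9}]' -1
python3 - <<'E'
from h import *
s=robot.get_state(); print(s['time_s'],s['joint_pos'].round(2))
R=frame(13.5,25); g=np.array([482.8,310.4,139]); 
for b in (200,100,0): row(R,g+(19-b)*R[:,2],b)
E
```

```text
time_s: 2.3
ee_pos: [546.5, 336.6, 302.5]
eef_rot: [[-0.881, -0.234, -0.41], [-0.212, 0.972, -0.098], [0.422, 0.0, -0.907]]
ft_force: [0.7, 0.8, -0.0]
grip_width: 85.6
grasp_force: 0.0
2.3 [-0.47  0.81 -0.15  0.91 -0.04  1.83  1.21]
200 d [-0.0074 -0.0106 -0.004 ] rot [0.01 0.05 0.03] | 0.014 0.1
100 d [-0.0073 -0.0106  0.096 ] rot [0.01 0.05 0.03] | 0.097 0.1
0 d [-0.0072 -0.0106  0.196 ] rot [0.01 0.05 0.03] | 0.196 0.1
```

```bash
python3 -m creep '[{"x":-0.007,"y":-0.0105,"z":0.04,"ax":0,"ay":0,"az":0},{"x":-0.007,"y":-0.0105,"z":0.08,"ax":0,"ay":0,"az":0},{"x":-0.007,"y":-0.0105,"z":0.08,"ax":0,"ay":0,"az":0},{"x":-0.007,"y":-0.0105,"z":0.08,"ax":0,"ay":0,"az":0}]'
python3 - <<'E'
from fit import *
s=robot.get_state(); print(s['time_s'],s['joint_pos'].round(2))
R=frame(13.5,25); g=np.array([482.8,310.4,139]); 
for b in (100,0): row(R,g+(19-b)*R[:,2],b)
for n in ('scene','top'):
    im=robot.get_image(n); cv2.imwrite(f'pics/{n}1.png',cv2.resize(im['frame'][120:280,100:460] if n=='top' else im['frame'][80:240,280:480],None,fx=2,fy=2)[:,:,::-1])
E
```

```text
time_s: 2.8
ee_pos: [522.0, 322.4, 228.5]
eef_rot: [[-0.883, -0.234, -0.408], [-0.213, 0.972, -0.097], [0.419, 0.001, -0.908]]
ft_force: [0.7, -0.4, 0.1]
grip_width: 85.6
grasp_force: 0.0
2.8 [-0.45  0.79 -0.16  1.16 -0.03  1.61  1.22]
100 d [-0.0007 -0.0025  0.0174] rot [0.05 0.23 0.08] | 0.018 0.2
0 d [-0.0003 -0.0026  0.1174] rot [0.05 0.23 0.08] | 0.117 0.2
```

View pics/scene1.png

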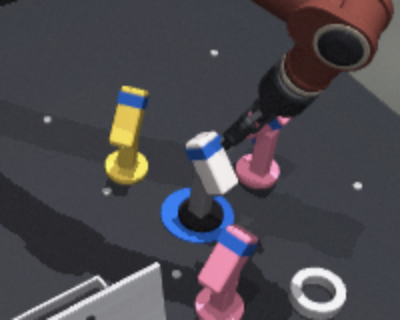

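Run:
```python
from h import *
for n in ('scene','top'):
    im=robot.get_image(n)
    W=im['world_to_cam']; s=robot.get_state(); R=s['eef_rot']
    I=im['frame'].copy()
    for p,c in ((s['ee_pos'],(255,0,0)),(s['ee_pos']+45*R[:,1],(0,255,0)),(s['ee_pos']-45*R[:,1],(0,255,0)),([482.8,310.4,139],(255,0,255)),(s['ee_pos']-120*R[:,2],(255,255,0))):
        q=W@np.r_[p,1]; uv=(im['fx']*q[0]/q[2]+im['cx'],im['fy']*q[1]/q[2]+im['cy']); print(n,np.round(uv,1)); cv2.circle(I,tuple(int(round(a)) for a in uv),1,c,-1)
    a=I[80:240,300:460] if n=='scene' else I[130:290,120:280]
    cv2.imwrite(f'pics/{n}2.png',a[:,:,::-1])
a=np.hstack([cv2.imread('pics/scene2.png'),cv2.imread('pics/top2.png')]); cv2.imwrite('pics/c2.png',cv2.resize(a,None,fx=2.5,fy=2.5,interpolation=cv2.INTER_CUBIC))
```

```text
scene [400. 148.]
scene [409.1 141.1]
scene [390.6 155.1]
scene [386.  161.9]
scene [418.9 129.2]
top [186.3 187. ]
top [165.3 191.1]
top [207.1 183. ]
top [201.7 211.4]
top [164.2 149.1]
```

View pics/c2.png

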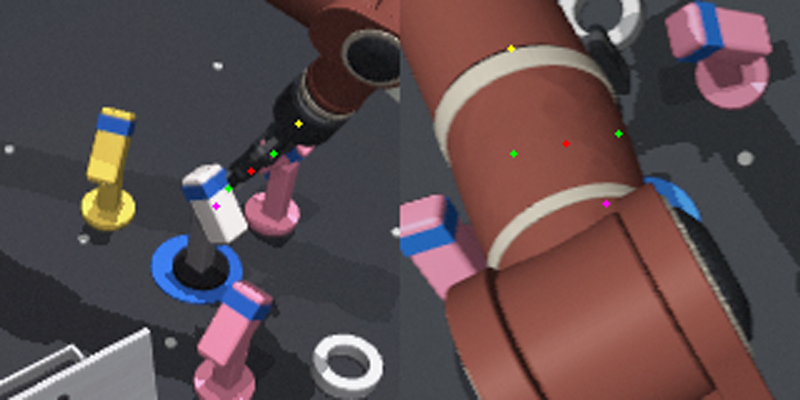

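The projected grip point (magenta) sits on the white head's centre and the TCP (red) is above and in front of it, so the geometry is consistent. Descending.

```bash
python3 -m creep '[{"x":0,"y":-0.0025,"z":0.03,"ax":0,"ay":0,"az":0},{"x":0,"y":-0.0025,"z":0.06,"ax":0,"ay":0,"az":0},{"x":0,"y":-0.0025,"z":0.085,"ax":0,"ay":0,"az":0},{"x":0,"y":-0.0025,"z":0.105,"ax":0,"ay":0,"az":0},{"x":0,"y":-0.0025,"z":0.117,"ax":0,"ay":0,"az":0},{"x":0,"y":-0.0025,"z":0.117,"ax":0,"ay":0,"az":0},{"x":0,"y":-0.0025,"z":0.117,"ax":0,"ay":0,"az":0}]'
python3 - <<'E'
from h import *
s=robot.get_state(); print(s['joint_pos'].round(2))
R=frame(13.5,25); g=np.array([482.8,310.4,139]); row(R,g+19*R[:,2])
E
```

```text
time_s: 3.88
ee_pos: [474.2, 307.9, 121.6]
eef_rot: [[-0.882, -0.234, -0.409], [-0.213, 0.972, -0.098], [0.42, 0.001, -0.907]]
ft_force: [-0.0, 0.4, 0.5]
grip_width: 85.5
grasp_force: 0.0
[-0.46  0.82 -0.17  1.44 -0.03  1.3   1.23]
 d [-0.0007  0.0004 -0.0005] rot [0.03 0.15 0.04] | 0.001 0.2
```

```bash
python3 -m creep '[{"x":0,"y":0,"z":0,"ax":0,"ay":0,"az":0},{"x":0,"y":0,"z":0,"ax":0,"ay":0,"az":0},{"x":0,"y":0,"z":0,"ax":0,"ay":0,"az":0},{"x":0,"y":0,"z":0,"ax":0,"ay":0,"az":0},{"x":0,"y":0,"z":0,"ax":0,"ay":0,"az":0},{"x":0,"y":0,"z":0,"ax":0,"ay":0,"az":0},{"x":0,"y":0,"z":0,"ax":0,"ay":0,"az":0},{"x":0,"y":0,"z":0,"ax":0,"ay":0,"az":0}]' 1
python3 - <<'E'
from h import *
s=robot.get_state(); print(s['ee_pos'],s['ft_force'],s['wrist_torque'])
R=s['eef_rot']
# lift: world +z 120
print((R.T@[0,0,0.12]).round(3))
E
```

```text
time_s: 4.88
ee_pos: [473.8, 307.5, 121.3]
eef_rot: [[-0.882, -0.234, -0.409], [-0.212, 0.972, -0.098], [0.421, 0.0, -0.907]]
ft_force: [2.0, -0.6, 4.7]
grip_width: 43.4
grasp_force: 61.6
[473.80201492 307.54632421 121.28713935] [ 1.97739496 -0.61955353  4.72641327] [ 0.03802954 -0.40177993  0.05410952]
[ 0.051  0.    -0.109]
```

```bash
python3 -m creep '[{"x":0.009,"y":0,"z":-0.018,"ax":0,"ay":0,"az":0},{"x":0.025,"y":0,"z":-0.054,"ax":0,"ay":0,"az":0},{"x":0.042,"y":0,"z":-0.091,"ax":0,"ay":0,"az":0},{"x":0.051,"y":0,"z":-0.109,"ax":0,"ay":0,"az":0},{"x":0.051,"y":0,"z":-0.109,"ax":0,"ay":0,"az":0}]'
cat >> h.py <<'E'
# scanner pose in tool frame (assumed at grasp)
Rt=frame(13.5,25); Rs=frame(13.5,0)@np.diag([-1,1,-1.])
tcp=np.array([473.8,307.5,121.3]); org=np.array([477.,309.,4.])
n=Rt[:,1]; org=org+n*(n@(tcp-org))   # centred between the pads
REL_R=Rt.T@Rs; REL_P=Rt.T@(org-tcp)
def tool_for(yaw,p,tilt=25):
    R=frame(yaw,25); return R,np.array(p)-R@REL_P
E
python3 - <<'E'
from h import *
print(Rs.round(2),org)
case=np.array([633.4,-57.7,0]); yw=2.5; y=np.radians(yw); xs=np.array([np.cos(y),np.sin(y),0]); k=np.array([0,0,1])
lab=case-35*xs+49*k; d=np.cos(np.radians(50))*xs-np.sin(np.radians(50))*k
win=lab-150*d; o=win-39.4*xs-95.2*k; print(lab,win,o)
R,p=tool_for(yw,o); print(p); row(R,p,'scan'); row(R,p+[0,0,60],'above')
E
```

```text
time_s: 5.5
ee_pos: [473.1, 307.8, 242.6]
eef_rot: [[-0.882, -0.235, -0.408], [-0.213, 0.972, -0.097], [0.42, 0.001, -0.908]]
ft_force: [0.4, -0.2, -2.8]
grip_width: 43.7
grasp_force: 61.5
[[ 0.97 -0.23  0.  ]
 [ 0.23  0.97  0.  ]
 [ 0.    0.    1.  ]] [477.16610331 308.30812991   4.        ]
[598.43331224 -59.22667856  49.        ] [502.1069395  -63.43237882 163.90666647] [462.74443957 -65.15098268  68.70666647]
[459.2859826  -65.30198217 186.00666647]
scan d [ 0.0681 -0.3595  0.0934] rot [-4.6   0.17 10.07] | 0.378 11.1
above d [ 0.0932 -0.3595  0.039 ] rot [-4.6   0.17 10.07] | 0.373 11.1
```

```bash
python3 -m creep '[{"x":0.006,"y":-0.03,"z":0.007,"ax":-0.5,"ay":0,"az":1},{"x":0.016,"y":-0.085,"z":0.021,"ax":-1,"ay":0,"az":2.5},{"x":0.027,"y":-0.14,"z":0.036,"ax":-2,"ay":0,"az":4},{"x":0.038,"y":-0.2,"z":0.052,"ax":-3,"ay":0.1,"az":6},{"x":0.049,"y":-0.26,"z":0.067,"ax":-3.5,"ay":0.1,"az":7.5},{"x":0.06,"y":-0.315,"z":0.082,"ax":-4,"ay":0.2,"az":9},{"x":0.066,"y":-0.35,"z":0.091,"ax":-4.5,"ay":0.2,"az":10},{"x":0.068,"y":-0.3595,"z":0.0935,"ax":-4.6,"ay":0.2,"az":10.1}]'
python3 -m creep '[{"x":0,"y":0,"z":0,"ax":0,"ay":0,"az":0},{"x":0,"y":0,"z":0,"ax":0,"ay":0,"az":0}]'
python3 - <<'E'
from fit import *
R,p=tool_for(2.5,[462.7,-65.2,68.7]); row(R,p,'scan'); print(robot.get_state()['joint_pos'].round(2))
for n in ('scene','top'):
    im=robot.get_image(n); cv2.imwrite(f'pics/{n}3.png',im['frame'][:,:,::-1]); c,u,v=cloud(im); hsv=cv2.cvtColor(im['frame'],cv2.COLOR_RGB2HSV)[v,u].astype(int)
    near=(np.hypot(c[:,0]-475,c[:,1]+63)<65)&(c[:,2]>145)&(c[:,2]<262)
    m=near&(((hsv[:,1]<50)&(hsv[:,2]>130))|((hsv[:,0]>95)&(hsv[:,0]<120)&(hsv[:,1]>150)))
    if m.sum()>30:
        x,c_,md=fit(c[m],(462,-65),68); print(n,m.sum(),x.round(1),np.degrees(x[2]),c_,md)
    for t in ('window','scanner_grip'):
        print(n,t,[(np.round(q['point'],1),round(q['conf'],2)) for q in robot.pinpoint(n,t)[:4]])
    W=im['world_to_cam']
    for q in ([502.1,-63.4,163.9],[598.4,-59.2,49],[468.7,-65,203.7]):
        q=W@np.r_[q,1]; print(np.round((im['fx']*q[0]/q[2]+im['cx'],im['fy']*q[1]/q[2]+im['cy']),1))
a=np.hstack([cv2.imread('pics/scene3.png')[130:330,190:390],cv2.imread('pics/top3.png')[90:290,250:450]]); cv2.imwrite('pics/c3.png',cv2.resize(a,None,fx=2,fy=2,interpolation=cv2.INTER_CUBIC))
E
```

```text
time_s: 6.5
ee_pos: [457.2, -69.0, 183.7]
eef_rot: [[-0.903, -0.037, -0.429], [-0.032, 0.999, -0.019], [0.429, -0.004, -0.903]]
ft_force: [0.3, 0.3, -1.2]
grip_width: 43.8
grasp_force: 61.8
time_s: 6.75
ee_pos: [459.1, -63.4, 184.9]
eef_rot: [[-0.904, -0.046, -0.425], [-0.042, 0.999, -0.019], [0.425, 0.0, -0.905]]
ft_force: [0.7, -0.0, -2.2]
grip_width: 43.2
grasp_force: 61.8
scan d [ 0.0004 -0.002  -0.001 ] rot [-0.04 -0.18  0.14] | 0.002 0.2
[ 0.09  0.6  -0.04  1.69  0.06  1.29  1.63]
scene 248 [ 4.606e+02 -6.210e+01  1.000e-01  7.010e+01] 4.643548651642849 2.162196727911629 1.6203966043671212
scene window [(array([341. , 153.5]), 0.9), (array([401.1, 140.9]), 0.82), (array([384.6, 220.4]), 0.72), (array([287.3, 207.4]), 0.63)]
scene scanner_grip [(array([391.7, 206.8]), 0.94), (array([282.4, 188.2]), 0.85), (array([410. , 134.6]), 0.64), (array([344.2, 140.6]), 0.6)]
[288.6 205.6]
[306.5 250. ]
[282.1 189.7]
top 389 [ 4.628e+02 -6.240e+01  1.000e-01  6.690e+01] 3.4327457981712546 0.6194427233517352 0.7464921922075582
top window [(array([144.3, 247.8]), 0.82), (array([359.8, 207.9]), 0.81), (array([234.1, 274.3]), 0.81), (array([265.5, 150.1]), 0.72)]
top scanner_grip [(array([219.2, 283.6]), 0.74), (array([133.9, 231.1]), 0.64), (array([247.6, 144.6]), 0.62), (array([360.6, 221.2]), 0.59)]
[360. 207.]
[353.  178.7]
[363.1 218.8]
```

View pics/c3.png

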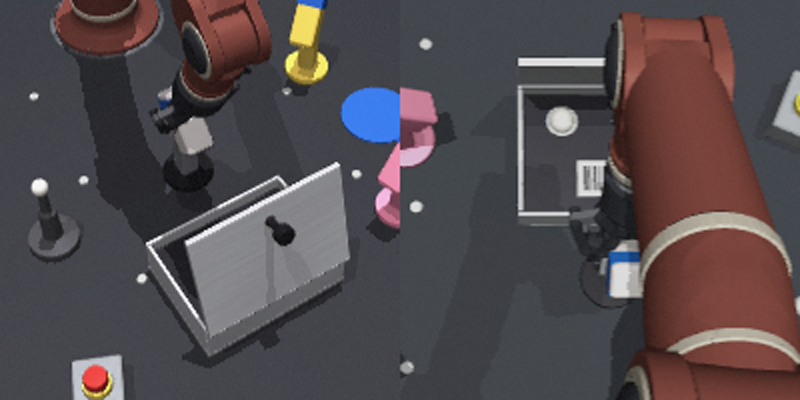

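```bash
python3 -m creep '[{"x":0,"y":-0.002,"z":-0.001,"ax":0,"ay":0,"az":0},{"x":0,"y":-0.002,"z":-0.001,"ax":0,"ay":0,"az":0},{"x":0,"y":-0.002,"z":-0.001,"ax":0,"ay":0,"az":0},{"x":0,"y":-0.002,"z":-0.001,"ax":0,"ay":0,"az":0},{"x":0,"y":-0.002,"z":-0.001,"ax":0,"ay":0,"az":0},{"x":0,"y":-0.002,"z":-0.001,"ax":0,"ay":0,"az":0},{"x":0,"y":-0.002,"z":-0.001,"ax":0,"ay":0,"az":0},{"x":0,"y":-0.002,"z":-0.001,"ax":0,"ay":0,"az":0}]'
python3 -m creep '[{"x":0,"y":0,"z":0,"ax":0,"ay":0,"az":0},{"x":0,"y":0,"z":0,"ax":0,"ay":0,"az":0},{"x":0,"y":0,"z":0,"ax":0,"ay":0,"az":0},{"x":0,"y":0,"z":0,"ax":0,"ay":0,"az":0},{"x":0,"y":0,"z":0,"ax":0,"ay":0,"az":0},{"x":0,"y":0,"z":0,"ax":0,"ay":0,"az":0},{"x":0,"y":0,"z":0,"ax":0,"ay":0,"az":0},{"x":0,"y":0,"z":0,"ax":0,"ay":0,"az":0}]'
python3 -m creep '[{"x":0,"y":0,"z":0,"ax":0,"ay":0,"az":0},{"x":0,"y":0,"z":0,"ax":0,"ay":0,"az":0},{"x":0,"y":0,"z":0,"ax":0,"ay":0,"az":0},{"x":0,"y":0,"z":0,"ax":0,"ay":0,"az":0},{"x":0,"y":0,"z":0,"ax":0,"ay":0,"az":0},{"x":0,"y":0,"z":0,"ax":0,"ay":0,"az":0},{"x":0,"y":0,"z":0,"ax":0,"ay":0,"az":0},{"x":0,"y":0,"z":0,"ax":0,"ay":0,"az":0}]'
python3 - <<'E'
from h import *
for n in ('scene','top'):
    im=robot.get_image(n); c,u,v=cloud(im); hsv=cv2.cvtColor(im['frame'],cv2.COLOR_RGB2HSV)[v,u].astype(int)
    m=(np.hypot(c[:,0]-470,c[:,1]-307)<90)&(abs(c[:,2]-4)<6)&(hsv[:,0]>95)&(hsv[:,0]<120)&(hsv[:,1]>150)
    q=np.array([px2w(im,a,b,z=4) for a,b in zip(u[m],v[m])])
    print(n,cv2.minEnclosingCircle(q[:,:2].astype(np.float32)),q.mean(0).round(1),m.sum())
R,p=tool_for(13.5,[470,307,4]); row(R,p+[0,0,100],'above'); print(p)
E
```

```text
time_s: 8.05
ee_pos: [459.4, -67.8, 186.0]
eef_rot: [[-0.904, -0.043, -0.425], [-0.038, 0.999, -0.02], [0.425, -0.002, -0.905]]
ft_force: [-0.3, -0.8, -3.0]
grip_width: 43.1
grasp_force: 61.8
time_s: 9.05
ee_pos: [459.4, -67.8, 186.0]
eef_rot: [[-0.904, -0.043, -0.425], [-0.038, 0.999, -0.02], [0.425, -0.002, -0.905]]
ft_force: [0.2, -0.2, -2.4]
grip_width: 43.6
grasp_force: 61.8
time_s: 10.05
ee_pos: [459.4, -67.8, 186.0]
eef_rot: [[-0.904, -0.043, -0.425], [-0.038, 0.999, -0.02], [0.425, -0.002, -0.905]]
ft_force: [-0.6, 0.2, -2.0]
grip_width: 43.5
grasp_force: 61.8
scene ((468.3108825683594, 305.8786926269531), 66.56340789794922) [468.8 304.9   4. ] 740
top ((470.78057861328125, 306.6139221191406), 65.01651763916016) [470.1 306.6   4. ] 1782
above d [-0.0056  0.3733 -0.0424] rot [  4.59  -0.18 -10.06] | 0.376 11.1
[466.63389669 306.19187009 121.3       ]
```

```bash
python3 -m creep '[{"x":0,"y":0.001,"z":0,"ax":0,"ay":0,"az":0},{"x":0,"y":0.002,"z":0,"ax":0,"ay":0,"az":0},{"x":0,"y":0.002,"z":0,"ax":0,"ay":0,"az":0},{"x":0,"y":0.002,"z":0,"ax":0,"ay":0,"az":0},{"x":0,"y":0.002,"z":0,"ax":0,"ay":0,"az":0},{"x":0,"y":0.002,"z":0,"ax":0,"ay":0,"az":0},{"x":0,"y":0.002,"z":0,"ax":0,"ay":0,"az":0},{"x":0,"y":0.002,"z":0,"ax":0,"ay":0,"az":0}]'
python3 -m creep '[{"x":0,"y":0,"z":0,"ax":0,"ay":0,"az":0},{"x":0,"y":0,"z":0,"ax":0,"ay":0,"az":0},{"x":0,"y":0,"z":0,"ax":0,"ay":0,"az":0},{"x":0,"y":0,"z":0,"ax":0,"ay":0,"az":0},{"x":0,"y":0,"z":0,"ax":0,"ay":0,"az":0},{"x":0,"y":0,"z":0,"ax":0,"ay":0,"az":0},{"x":0,"y":0,"z":0,"ax":0,"ay":0,"az":0},{"x":0,"y":0,"z":0,"ax":0,"ay":0,"az":0}]'
python3 -m creep '[{"x":0,"y":0,"z":0,"ax":0,"ay":0,"az":0},{"x":0,"y":0,"z":0,"ax":0,"ay":0,"az":0},{"x":0,"y":0,"z":0,"ax":0,"ay":0,"az":0},{"x":0,"y":0,"z":0,"ax":0,"ay":0,"az":0},{"x":0,"y":0,"z":0,"ax":0,"ay":0,"az":0},{"x":0,"y":0,"z":0,"ax":0,"ay":0,"az":0}]'
python3 - <<'E'
from h import *
R,p=tool_for(13.5,[470.3,306.5,4]); row(R,p+[0,0,80],'above'); print(p)
E
```

```text
time_s: 11.15
ee_pos: [459.4, -65.8, 186.0]
eef_rot: [[-0.904, -0.043, -0.425], [-0.038, 0.999, -0.02], [0.425, -0.002, -0.905]]
ft_force: [0.1, 0.7, -2.3]
grip_width: 43.1
grasp_force: 61.8
time_s: 12.15
ee_pos: [459.4, -65.8, 186.0]
eef_rot: [[-0.904, -0.043, -0.425], [-0.038, 0.999, -0.02], [0.425, -0.002, -0.905]]
ft_force: [-0.3, -0.7, -2.4]
grip_width: 43.6
grasp_force: 61.8
time_s: 12.9
ee_pos: [459.4, -65.8, 186.0]
eef_rot: [[-0.904, -0.043, -0.425], [-0.038, 0.999, -0.02], [0.425, -0.002, -0.905]]
ft_force: [-0.6, 0.3, -2.8]
grip_width: 43.4
grasp_force: 61.8
above d [-0.0144  0.3708 -0.0244] rot [  4.59  -0.18 -10.06] | 0.372 11.1
[466.93389669 305.69187009 121.3       ]
```

```bash
python3 -m creep '[{"x":0.006,"y":0.03,"z":-0.013,"ax":0.4,"ay":0,"az":-0.8},{"x":0.006,"y":0.085,"z":-0.026,"ax":1,"ay":0,"az":-2.5},{"x":0.003,"y":0.145,"z":-0.035,"ax":2,"ay":0,"az":-4},{"x":-0.002,"y":0.205,"z":-0.036,"ax":2.7,"ay":-0.1,"az":-6},{"x":-0.007,"y":0.265,"z":-0.033,"ax":3.4,"ay":-0.1,"az":-7.5},{"x":-0.011,"y":0.32,"z":-0.029,"ax":4,"ay":-0.2,"az":-9},{"x":-0.0135,"y":0.36,"z":-0.026,"ax":4.5,"ay":-0.2,"az":-9.8},{"x":-0.0145,"y":0.371,"z":-0.0245,"ax":4.6,"ay":-0.2,"az":-10.05}]'
python3 -m creep '[{"x":0,"y":0,"z":0,"ax":0,"ay":0,"az":0},{"x":0,"y":0,"z":0,"ax":0,"ay":0,"az":0},{"x":0,"y":0,"z":0,"ax":0,"ay":0,"az":0},{"x":0,"y":0,"z":0,"ax":0,"ay":0,"az":0}]'
python3 - <<'E'
from fit import *
R,p=tool_for(13.5,[470.3,306.5,4]); row(R,p+[0,0,1],'place')
for n in ('scene','top'):
    im=robot.get_image(n); c,u,v=cloud(im); hsv=cv2.cvtColor(im['frame'],cv2.COLOR_RGB2HSV)[v,u].astype(int)
    near=(np.hypot(c[:,0]-478,c[:,1]-308)<65)&(c[:,2]>165)&(c[:,2]<280)
    m=near&(((hsv[:,1]<50)&(hsv[:,2]>130))|((hsv[:,0]>95)&(hsv[:,0]<120)&(hsv[:,1]>150)))
    if m.sum()>30:
        x,c_,md=fit(c[m],(470,306),84); print(n,m.sum(),x.round(1),np.degrees(x[2]),c_,md)
E
```

```text
time_s: 13.9
ee_pos: [465.3, 309.7, 200.7]
eef_rot: [[-0.879, -0.239, -0.412], [-0.218, 0.971, -0.099], [0.423, 0.002, -0.906]]
ft_force: [0.0, -0.0, -1.9]
grip_width: 42.9
grasp_force: 62.1
time_s: 14.4
ee_pos: [467.5, 304.9, 201.6]
eef_rot: [[-0.882, -0.232, -0.41], [-0.21, 0.973, -0.098], [0.422, -0.001, -0.907]]
ft_force: [-0.3, -0.1, -2.2]
grip_width: 43.4
grasp_force: 62.1
place d [-0.0331  0.001   0.072 ] rot [ 0.01  0.04 -0.11] | 0.079 0.1
scene 257 [4.695e+02 3.056e+02 2.000e-01 8.580e+01] 13.917269707354865 2.001393023075329 1.2169822716383898
```

```bash
python3 -m creep '[{"x":-0.006,"y":0,"z":0.013,"ax":0,"ay":0,"az":0},{"x":-0.015,"y":0.001,"z":0.033,"ax":0,"ay":0,"az":0},{"x":-0.023,"y":0.001,"z":0.051,"ax":0,"ay":0,"az":0},{"x":-0.029,"y":0.001,"z":0.063,"ax":0,"ay":0,"az":0},{"x":-0.032,"y":0.001,"z":0.070,"ax":0,"ay":0,"az":0},{"x":-0.0327,"y":0.001,"z":0.0715,"ax":0,"ay":0,"az":0},{"x":-0.0327,"y":0.001,"z":0.0715,"ax":0,"ay":0,"az":0},{"x":-0.0327,"y":0.001,"z":0.0715,"ax":0,"ay":0,"az":0}]'
python3 -m creep '[{"x":-0.0004,"y":0,"z":0.0009,"ax":0,"ay":0,"az":0},{"x":-0.0004,"y":0,"z":0.0009,"ax":0,"ay":0,"az":0},{"x":-0.0004,"y":0,"z":0.0009,"ax":0,"ay":0,"az":0}]'
```

```text
time_s: 15.5
ee_pos: [466.6, 307.0, 123.3]
eef_rot: [[-0.882, -0.233, -0.41], [-0.212, 0.972, -0.098], [0.421, 0.0, -0.907]]
ft_force: [-0.4, -0.6, -1.9]
grip_width: 43.4
grasp_force: 62.1
time_s: 15.88
ee_pos: [466.3, 306.7, 121.7]
eef_rot: [[-0.881, -0.233, -0.411], [-0.211, 0.972, -0.099], [0.422, -0.0, -0.906]]
ft_force: [-0.7, 1.1, -3.1]
grip_width: 43.4
grasp_force: 62.1
```

```bash
python3 -m creep '[{"x":-0.0004,"y":0,"z":0.0008,"ax":0,"ay":0,"az":0},{"x":-0.0004,"y":0,"z":0.0008,"ax":0,"ay":0,"az":0},{"x":-0.0004,"y":0,"z":0.0008,"ax":0,"ay":0,"az":0}]'
```

```text
time_s: 16.25
ee_pos: [466.4, 306.7, 121.3]
eef_rot: [[-0.881, -0.233, -0.41], [-0.212, 0.972, -0.099], [0.422, -0.0, -0.907]]
ft_force: [0.3, -0.3, 1.5]
grip_width: 43.5
grasp_force: 62.4
```

Contact (force went from −3 to +1.5). Release, then back out along the tool axis.

```bash
python3 -m creep '[{"x":0,"y":0,"z":0,"ax":0,"ay":0,"az":0},{"x":0,"y":0,"z":0,"ax":0,"ay":0,"az":0},{"x":0,"y":0,"z":0,"ax":0,"ay":0,"az":0},{"x":0,"y":0,"z":0,"ax":0,"ay":0,"az":0},{"x":0,"y":0,"z":0,"ax":0,"ay":0,"az":0},{"x":0,"y":0,"z":0,"ax":0,"ay":0,"az":0}]' -1
python3 -m creep '[{"x":0,"y":0,"z":-0.01,"ax":0,"ay":0,"az":0},{"x":0,"y":0,"z":-0.03,"ax":0,"ay":0,"az":0},{"x":0,"y":0,"z":-0.06,"ax":0,"ay":0,"az":0},{"x":0,"y":0,"z":-0.1,"ax":0,"ay":0,"az":0},{"x":0,"y":0,"z":-0.15,"ax":0,"ay":0,"az":0},{"x":0,"y":0,"z":-0.2,"ax":0,"ay":0,"az":0},{"x":0,"y":0,"z":-0.2,"ax":0,"ay":0,"az":0},{"x":0,"y":0,"z":-0.2,"ax":0,"ay":0,"az":0}]'
```

```text
time_s: 17.0
ee_pos: [466.3, 306.7, 120.8]
eef_rot: [[-0.881, -0.233, -0.411], [-0.211, 0.972, -0.099], [0.422, -0.0, -0.906]]
ft_force: [0.2, -0.1, 0.3]
grip_width: 85.6
grasp_force: 0.0
time_s: 18.0
ee_pos: [548.1, 326.4, 301.7]
eef_rot: [[-0.881, -0.234, -0.411], [-0.211, 0.972, -0.099], [0.423, -0.0, -0.906]]
ft_force: [-0.2, 0.2, -0.6]
grip_width: 85.6
grasp_force: 0.0
```

Run:
```python
from h import *
R=frame(2.5,0)
row(R,[600,200,370],'mid'); row(R,[785,-3,330],'behind')
```

```text
mid d [ 0.0099 -0.135  -0.0707] rot [ -2.43 -24.95  10.82] | 0.153 27.3
behind d [-0.1271 -0.3756 -0.0904] rot [ -2.43 -24.95  10.82] | 0.407 27.3
```

```bash
python3 -m creep '[{"x":0.005,"y":-0.045,"z":-0.03,"ax":-0.8,"ay":-8,"az":3.5},{"x":0.01,"y":-0.09,"z":-0.06,"ax":-1.6,"ay":-16,"az":7},{"x":0,"y":-0.14,"z":-0.075,"ax":-2.4,"ay":-25,"az":10.8},{"x":-0.03,"y":-0.2,"z":-0.08,"ax":-2.4,"ay":-25,"az":10.8},{"x":-0.06,"y":-0.25,"z":-0.085,"ax":-2.4,"ay":-25,"az":10.8},{"x":-0.09,"y":-0.305,"z":-0.09,"ax":-2.4,"ay":-25,"az":10.8},{"x":-0.127,"y":-0.375,"z":-0.09,"ax":-2.4,"ay":-25,"az":10.8},{"x":-0.127,"y":-0.375,"z":-0.09,"ax":-2.4,"ay":-25,"az":10.8}]' 1
python3 -m creep '[{"x":0,"y":0,"z":0,"ax":0,"ay":0,"az":0},{"x":0,"y":0,"z":0,"ax":0,"ay":0,"az":0},{"x":0,"y":0,"z":0,"ax":0,"ay":0,"az":0}]'
python3 - <<'E'
from fit import *
print(robot.get_state()['joint_pos'].round(2))
H=np.array([723,0,70.]); R=frame(2.5,0)
for th in (75,60,45,30,20,10,5,0):
    t=np.radians(th); X=723+10*np.sin(t)-140*np.cos(t)+11; Z=70+10*np.cos(t)+140*np.sin(t)
    row(R,[X+(10 if th==75 else 0),-5+(X-723)*.044,Z],th)
for n in ('scene','top'):
    im=robot.get_image(n); cv2.imwrite(f'pics/{n}4.png',im['frame'][:,:,::-1]); c,u,v=cloud(im); hsv=cv2.cvtColor(im['frame'],cv2.COLOR_RGB2HSV)[v,u].astype(int)
    near=(np.hypot(c[:,0]-478,c[:,1]-308)<65)&(c[:,2]>85)&(c[:,2]<200)
    m=near&(((hsv[:,1]<50)&(hsv[:,2]>130))|((hsv[:,0]>95)&(hsv[:,0]<120)&(hsv[:,1]>150)))
    x,c_,md=fit(c[m],(470,306),4); print(n,m.sum(),x.round(1),np.degrees(x[2]),c_,md)
    if n=='scene':
        lid=(c[:,0]>660)&(c[:,0]<760)&(c[:,1]>-180)&(c[:,1]<70)&(c[:,2]>90)&(c[:,2]<260)&(hsv[:,1]<60)&(hsv[:,2]>110); q=c[lid]
        for _ in range(3):
            m0=q.mean(0); nn=np.linalg.svd(q-m0,full_matrices=False)[2][2]; q=q[abs((q-m0)@nn)<4]
        print('lid',m0.round(1),nn.round(3),len(q))
a=np.hstack([cv2.imread('pics/scene4.png')[100:340,200:460],cv2.imread('pics/top4.png')[60:300,170:430]]); cv2.imwrite('pics/c4.png',cv2.resize(a,None,fx=1.5,fy=1.5,interpolation=cv2.INTER_CUBIC))
E
```

```text
time_s: 19.0
ee_pos: [784.8, -8.2, 324.4]
eef_rot: [[-0.999, -0.038, -0.007], [-0.038, 0.999, -0.004], [0.007, -0.003, -1.0]]
ft_force: [0.5, 0.4, 0.2]
grip_width: -0.2
grasp_force: 0.0
time_s: 19.38
ee_pos: [784.3, -0.3, 331.4]
eef_rot: [[-0.999, -0.047, 0.003], [-0.047, 0.999, 0.001], [-0.003, 0.001, -1.0]]
ft_force: [-0.3, 0.8, 0.4]
grip_width: -0.3
grasp_force: 0.0
[-0.01  0.84 -0.05  0.68  0.04  1.61  1.57]
75 d [ 0.0674 -0.0024  0.1234] rot [0.06 0.15 0.17] | 0.141 0.2
60 d [ 0.1122 -0.0019  0.1348] rot [0.06 0.15 0.17] | 0.175 0.2
45 d [ 0.1429 -0.0018  0.1549] rot [0.06 0.15 0.17] | 0.211 0.2
30 d [ 0.1673 -0.0018  0.1822] rot [0.06 0.15 0.17] | 0.247 0.2
20 d [ 0.1792 -0.0018  0.2036] rot [0.06 0.15 0.17] | 0.271 0.2
10 d [ 0.1873 -0.0018  0.2267] rot [0.06 0.15 0.17] | 0.294 0.2
5 d [ 0.1898 -0.0018  0.2387] rot [0.06 0.15 0.17] | 0.305 0.2
0 d [ 0.1912 -0.0018  0.2508] rot [0.06 0.15 0.17] | 0.315 0.2
scene 45 [4.686e+02 3.001e+02 3.000e-01 8.200e+00] 16.737967229246056 1.0989707280420957 1.0540520319533186
lid [706.6 -66.1 170.9] [0.966 0.038 0.256] 3183
top 643 [4.701e+02 3.093e+02 2.000e-01 3.300e+00] 14.292910192929503 0.5909329463042022 0.7208663068070749
```

View pics/c4.png

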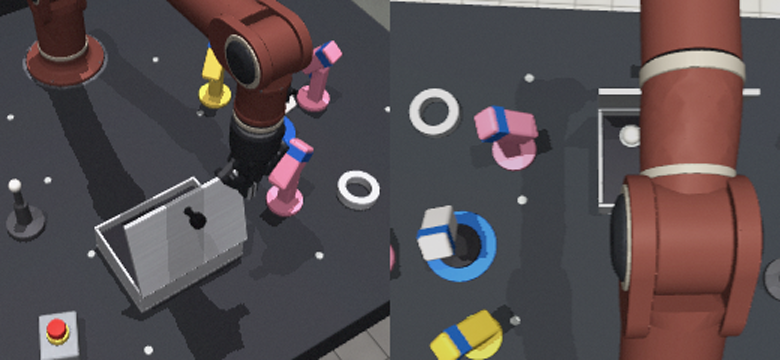

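The scanner stands in the middle of the mat in the top view (about (460,245) in the crop) and is free. The gripper is behind the lid, on its +y half and clear of the knob. Now going down behind the lid.

```bash
python3 -m creep '[{"x":0,"y":-0.002,"z":0.04,"ax":0,"ay":0,"az":0},{"x":0,"y":-0.002,"z":0.085,"ax":0,"ay":0,"az":0},{"x":0.01,"y":-0.002,"z":0.123,"ax":0,"ay":0,"az":0},{"x":0.035,"y":-0.002,"z":0.123,"ax":0,"ay":0,"az":0},{"x":0.055,"y":-0.002,"z":0.123,"ax":0,"ay":0,"az":0},{"x":0.065,"y":-0.002,"z":0.123,"ax":0,"ay":0,"az":0},{"x":0.067,"y":-0.002,"z":0.123,"ax":0,"ay":0,"az":0},{"x":0.067,"y":-0.002,"z":0.123,"ax":0,"ay":0,"az":0}]'
python3 - <<'E'
from h import *
R=frame(2.5,0); print(robot.get_state()['ee_pos'])
for th in range(75,-1,-5):
    t=np.radians(th); X=723+10*np.sin(t)-140*np.cos(t)+11; Z=70+10*np.cos(t)+140*np.sin(t)
    row(R,[X,-5+(X-723)*.044,Z],th)
E
```

```text
time_s: 20.48
ee_pos: [718.4, -7.0, 207.5]
eef_rot: [[-0.999, -0.044, 0.003], [-0.044, 0.999, 0.0], [-0.003, 0.0, -1.0]]
ft_force: [-0.2, -0.0, 0.2]
grip_width: 0.3
grasp_force: 0.0
[718.4488509   -6.97709832 207.47373819]
75 d [ 0.011   0.0018 -0.0004] rot [0.   0.15 0.05] | 0.011 0.2
70 d [0.0229 0.0018 0.0024] rot [0.   0.15 0.05] | 0.023 0.2
65 d [0.0345 0.0018 0.0063] rot [0.   0.15 0.05] | 0.035 0.2
60 d [0.0458 0.0018 0.0111] rot [0.   0.15 0.05] | 0.047 0.2
55 d [0.0566 0.0018 0.0169] rot [0.   0.15 0.05] | 0.059 0.2
50 d [0.0668 0.0018 0.0236] rot [0.   0.15 0.05] | 0.071 0.2
45 d [0.0764 0.0018 0.0312] rot [0.   0.15 0.05] | 0.083 0.2
40 d [0.0854 0.0018 0.0396] rot [0.   0.15 0.05] | 0.094 0.2
35 d [0.0935 0.0018 0.0487] rot [0.   0.15 0.05] | 0.105 0.2
30 d [0.1009 0.0018 0.0585] rot [0.   0.15 0.05] | 0.117 0.2
25 d [0.1073 0.0018 0.069 ] rot [0.   0.15 0.05] | 0.128 0.2
20 d [0.1128 0.0018 0.0799] rot [0.   0.15 0.05] | 0.138 0.2
15 d [0.1174 0.0018 0.0913] rot [0.   0.15 0.05] | 0.149 0.2
10 d [0.1209 0.0018 0.103 ] rot [0.   0.15 0.05] | 0.159 0.2
5 d [0.1234 0.0018 0.115 ] rot [0.   0.15 0.05] | 0.169 0.2
0 d [0.1248 0.0018 0.1271] rot [0.   0.15 0.05] | 0.178 0.2
```

First stretch: to about 65 degrees.

```bash
python3 -m creep '[{"x":0.006,"y":0,"z":0,"ax":0,"ay":0,"az":0},{"x":0.011,"y":0,"z":0,"ax":0,"ay":0,"az":0},{"x":0.015,"y":0,"z":0.001,"ax":0,"ay":0,"az":0},{"x":0.019,"y":0,"z":0.0015,"ax":0,"ay":0,"az":0},{"x":0.023,"y":0,"z":0.0024,"ax":0,"ay":0,"az":0},{"x":0.029,"y":0,"z":0.0043,"ax":0,"ay":0,"az":0},{"x":0.0345,"y":0,"z":0.0063,"ax":0,"ay":0,"az":0},{"x":0.0345,"y":0,"z":0.0063,"ax":0,"ay":0,"az":0}]'
```

```text
time_s: 21.48
ee_pos: [682.6, -8.9, 200.4]
eef_rot: [[-0.999, -0.044, -0.001], [-0.044, 0.999, -0.0], [0.001, 0.0, -1.0]]
ft_force: [0.7, -0.1, -0.3]
grip_width: 0.3
grasp_force: 0.0
```

```bash
cat > lid.py <<'E'
from h import *
im=robot.get_image('scene'); c,u,v=cloud(im); hsv=cv2.cvtColor(im['frame'],cv2.COLOR_RGB2HSV)[v,u].astype(int)
lid=(c[:,0]>530)&(c[:,0]<760)&(c[:,1]>-165)&(c[:,1]<-80)&(c[:,2]>84)&(c[:,2]<260)&(hsv[:,1]<60)&(hsv[:,2]>100); q=c[lid]
rng=np.random.default_rng(0); best=0
for _ in range(200):
    a=q[rng.choice(len(q),3,replace=False)]; n=np.cross(a[1]-a[0],a[2]-a[0]); n/=np.linalg.norm(n)+1e-9
    k=abs((q-a[0])@n)<3
    if k.sum()>best and abs(n[1])<.12: best=k.sum(); B=k
q=q[B]; m0=q.mean(0); n=np.linalg.svd(q-m0,full_matrices=False)[2][2]; n*=np.sign(n[2]); print('lid',m0.round(1),n.round(3),len(q),'angle',np.degrees(np.arctan2(n[0],n[2])).round(1))
E
python3 lid.py
```

```text
lid [ 692.3 -123.3  166.4] [0.908 0.033 0.418] 1398 angle 65.2
```

```bash
python3 -m creep '[{"x":0.0055,"y":0,"z":0.0024,"ax":0,"ay":0,"az":0},{"x":0.0113,"y":0,"z":0.005,"ax":0,"ay":0,"az":0},{"x":0.0168,"y":0,"z":0.0077,"ax":0,"ay":0,"az":0},{"x":0.022,"y":0,"z":0.0106,"ax":0,"ay":0,"az":0},{"x":0.0272,"y":0,"z":0.014,"ax":0,"ay":0,"az":0},{"x":0.0323,"y":0,"z":0.0175,"ax":0,"ay":0,"az":0},{"x":0.0372,"y":0,"z":0.0212,"ax":0,"ay":0,"az":0},{"x":0.042,"y":0,"z":0.025,"ax":0,"ay":0,"az":0}]'
python3 lid.py
python3 - <<'E'
from h import *
R=frame(2.5,0)
for th in range(45,-1,-5):
    t=np.radians(th); X=723+10*np.sin(t)-140*np.cos(t)+11; Z=70+10*np.cos(t)+140*np.sin(t)
    row(R,[X,-5+(X-723)*.044,Z],th)
E
```

```text
time_s: 22.52
ee_pos: [641.4, -10.7, 175.2]
eef_rot: [[-0.999, -0.044, 0.001], [-0.044, 0.999, 0.0], [-0.001, 0.0, -1.0]]
ft_force: [0.9, 0.7, 0.8]
grip_width: -0.2
grasp_force: 0.7
lid [ 665.  -123.2  147.4] [0.717 0.019 0.697] 1439 angle 45.8
45 d [-0.0017  0.0021 -0.0015] rot [ 0.01 -0.02  0.02] | 0.003 0.0
40 d [0.0072 0.0021 0.0069] rot [ 0.01 -0.02  0.02] | 0.01 0.0
35 d [0.0153 0.0021 0.0161] rot [ 0.01 -0.02  0.02] | 0.022 0.0
30 d [0.0226 0.0021 0.0259] rot [ 0.01 -0.02  0.02] | 0.034 0.0
25 d [0.0291 0.0021 0.0364] rot [ 0.01 -0.02  0.02] | 0.047 0.0
20 d [0.0345 0.0021 0.0473] rot [ 0.01 -0.02  0.02] | 0.059 0.0
15 d [0.039  0.0021 0.0587] rot [ 0.01 -0.02  0.02] | 0.071 0.0
10 d [0.0425 0.0021 0.0705] rot [ 0.01 -0.02  0.02] | 0.082 0.0
5 d [0.045  0.0021 0.0824] rot [ 0.01 -0.02  0.02] | 0.094 0.0
0 d [0.0464 0.0021 0.0946] rot [ 0.01 -0.02  0.02] | 0.105 0.0
```

```bash
python3 -m creep '[{"x":0.0045,"y":0,"z":0.0035,"ax":0,"ay":0,"az":0},{"x":0.0085,"y":0,"z":0.0075,"ax":0,"ay":0,"az":0},{"x":0.0125,"y":0,"z":0.012,"ax":0,"ay":0,"az":0},{"x":0.016,"y":0,"z":0.0165,"ax":0,"ay":0,"az":0},{"x":0.0195,"y":0,"z":0.0215,"ax":0,"ay":0,"az":0},{"x":0.023,"y":0,"z":0.0265,"ax":0,"ay":0,"az":0},{"x":0.0262,"y":0,"z":0.0318,"ax":0,"ay":0,"az":0},{"x":0.0292,"y":0,"z":0.037,"ax":0,"ay":0,"az":0}]'
python3 -m creep '[{"x":0.0028,"y":0,"z":0.0053,"ax":0,"ay":0,"az":0},{"x":0.0054,"y":0,"z":0.0108,"ax":0,"ay":0,"az":0},{"x":0.0078,"y":0,"z":0.0165,"ax":0,"ay":0,"az":0},{"x":0.01,"y":0,"z":0.0222,"ax":0,"ay":0,"az":0},{"x":0.0118,"y":0,"z":0.028,"ax":0,"ay":0,"az":0},{"x":0.0132,"y":0,"z":0.034,"ax":0,"ay":0,"az":0},{"x":0.0132,"y":0,"z":0.034,"ax":0,"ay":0,"az":0}]'
python3 lid.py
python3 - <<'E'
from h import *
R=frame(2.5,0)
for th in (10,5,2,0):
    t=np.radians(th); X=723+10*np.sin(t)-140*np.cos(t)+11; Z=70+10*np.cos(t)+140*np.sin(t)
    row(R,[X,-5+(X-723)*.044,Z],th)
E
```

```text
time_s: 23.58
ee_pos: [612.3, -12.1, 138.1]
eef_rot: [[-0.999, -0.044, 0.001], [-0.044, 0.999, -0.0], [-0.001, -0.0, -1.0]]
ft_force: [-0.4, 0.1, 1.2]
grip_width: 0.4
grasp_force: 0.6
time_s: 24.45
ee_pos: [599.3, -12.6, 103.8]
eef_rot: [[-0.999, -0.044, 0.001], [-0.044, 0.999, 0.0], [-0.001, 0.0, -1.0]]
ft_force: [-0.5, 0.2, 0.5]
grip_width: -0.0
grasp_force: 0.0
lid [ 634.1 -122.6   97.9] [0.166 0.009 0.986] 1194 angle 9.6
10 d [ 0.0016  0.0021 -0.    ] rot [0.   0.08 0.03] | 0.003 0.1
5 d [0.0041 0.0021 0.012 ] rot [0.   0.08 0.03] | 0.013 0.1
2 d [0.0051 0.0021 0.0193] rot [0.   0.08 0.03] | 0.02 0.1
0 d [0.0055 0.0021 0.0241] rot [0.   0.08 0.03] | 0.025 0.1
```

Last stretch slowly, down to the rim with a light press.

```bash
python3 -m creep '[{"x":0.001,"y":0,"z":0.004,"ax":0,"ay":0,"az":0},{"x":0.0015,"y":0,"z":0.008,"ax":0,"ay":0,"az":0},{"x":0.002,"y":0,"z":0.012,"ax":0,"ay":0,"az":0},{"x":0.003,"y":0,"z":0.0155,"ax":0,"ay":0,"az":0},{"x":0.0035,"y":0,"z":0.0185,"ax":0,"ay":0,"az":0},{"x":0.004,"y":0,"z":0.021,"ax":0,"ay":0,"az":0},{"x":0.004,"y":0,"z":0.023,"ax":0,"ay":0,"az":0},{"x":0.004,"y":0,"z":0.023,"ax":0,"ay":0,"az":0}]'
python3 -m creep '[{"x":0,"y":0,"z":0.0006,"ax":0,"ay":0,"az":0},{"x":0,"y":0,"z":0.001,"ax":0,"ay":0,"az":0},{"x":0,"y":0,"z":0.001,"ax":0,"ay":0,"az":0}]'
python3 lid.py
```

```text
time_s: 25.5
ee_pos: [595.1, -12.8, 81.2]
eef_rot: [[-0.999, -0.044, 0.0], [-0.044, 0.999, 0.0], [-0.0, 0.0, -1.0]]
ft_force: [0.1, -0.1, -0.3]
grip_width: 0.0
grasp_force: 0.0
time_s: 25.88
ee_pos: [595.2, -12.8, 80.7]
eef_rot: [[-0.999, -0.044, 0.001], [-0.044, 0.999, -0.0], [-0.001, -0.0, -1.0]]
ft_force: [-2.0, 0.5, 3.2]
grip_width: -0.0
grasp_force: 1.4
lid [ 636.6 -125.6   85.3] [ 0.001 -0.002  1.   ] 341 angle 0.0
```

```bash
python3 -m creep '[{"x":0,"y":0,"z":0.0005,"ax":0,"ay":0,"az":0},{"x":0,"y":0,"z":0.001,"ax":0,"ay":0,"az":0},{"x":0,"y":0,"z":0.001,"ax":0,"ay":0,"az":0}]'
```

```text
time_s: 26.3
ee_pos: [595.2, -12.8, 80.6]
eef_rot: [[-0.999, -0.044, 0.001], [-0.044, 0.999, -0.0], [-0.001, -0.0, -1.0]]
ft_force: [-4.2, 0.1, 8.0]
grip_width: 0.2
grasp_force: 4.3
```

The tip holds at 80.6 mm while the force rises to 8 N, so the lid is on the rim. Retreating.

```bash
python3 -m creep '[{"x":0,"y":0,"z":-0.01,"ax":0,"ay":0,"az":0},{"x":0,"y":0,"z":-0.04,"ax":0,"ay":0,"az":0},{"x":0,"y":0,"z":-0.09,"ax":0,"ay":0,"az":0},{"x":0,"y":0,"z":-0.15,"ax":0,"ay":0,"az":0},{"x":0,"y":0.05,"z":-0.18,"ax":0,"ay":0,"az":0},{"x":0,"y":0.1,"z":-0.2,"ax":0,"ay":0,"az":0},{"x":0,"y":0.1,"z":-0.2,"ax":0,"ay":0,"az":0},{"x":0,"y":0.1,"z":-0.2,"ax":0,"ay":0,"az":0}]'
python3 lid.py
python3 - <<'E'
from h import *
for n in ('scene','top'):
    im=robot.get_image(n); cv2.imwrite(f'pics/{n}5.png',im['frame'][:,:,::-1])
a=np.hstack([cv2.imread('pics/scene5.png')[100:350,180:460],cv2.imread('pics/top5.png')[60:310,170:450]]); cv2.imwrite('pics/c5.png',cv2.resize(a,None,fx=1.4,fy=1.4,interpolation=cv2.INTER_CUBIC))
E
```

```text
time_s: 27.3
ee_pos: [590.9, 86.4, 279.3]
eef_rot: [[-0.999, -0.044, 0.002], [-0.044, 0.999, -0.001], [-0.002, -0.001, -1.0]]
ft_force: [-0.0, -0.6, -0.6]
grip_width: -0.1
grasp_force: 0.0
lid [ 633.6 -120.1   85.3] [ 0.003 -0.001  1.   ] 317 angle 0.2
```

View pics/c5.png

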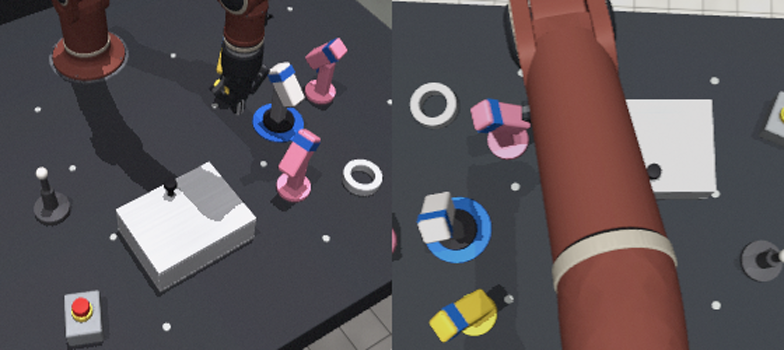

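The lid is flat on the case (about (185,220) in the crop), the white scanner stands on its mat (at (280,90)), and the bystanders are undisturbed. The gripper touches nothing.

```bash
python3 -c "
from station import robot
print(robot.sign_off())"
```

```text
the job is handed in; nothing more can be done
None
```

The job is handed in at about 27 s: I held the scanner steady on the label from about 15 cm for over two seconds, stood it within about 3 mm of the mat's centre, then closed the lid fully (camera reads 0°), and the last pictures show nothing else moved.

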